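# Open the filling pump and take off its yellow rotor cap

## Task

Strip the bakery's filling pump for washing: lift the loose domed cover off its two pins and lay it gently, flat and handle up, in the empty sheet pan, then unscrew the yellow rotor cap and lift it off. The two shafts turn opposite ways, so one of the two caps has a left-hand thread and nobody knows which: you may have to try the yellow one both ways. Leave the black cap screwed on and everything else on the bench where it is, and finish still holding the yellow cap in the gripper over the pump, at least 8 cm above where it sat.

Things in the scene. Friction and masses are not known exactly. Their poses are not given: they have to be found in the camera images.
- pump: Twin-rotor lobe pump standing face up, fixed to the bench: blue gear case on a white board (190 x 240 x 15 mm), above it the bright oval rotor case, 124 mm along x, 200 mm along y. Origin: centre of the board's underside, on the bench; z up. Capped pipe ports, 41 mm wide, stick out along x and -x to 98 mm from the centre, no higher than the open face.
- pump_face (a point): Centre of the rotor case's flat open face, 126 mm above the bench, under the cover at first. Two fixed upright shaft ends stand at y = +38 and -38 mm of it in the pump's axes (x = 0), one screw cap on each; two cover pins, 8 mm thick and 18 mm high, at y = +90 and -90 mm.
- cover: Loose domed metal cover of the pump, 0.6 to 0.9 kg, not clamped. Oval flange 124 x 200 x 5 mm with 11 mm holes at y = +90 and -90 mm over the pump's pins; two domes 80 mm wide, 40 mm high, 36 mm hollow, over the caps. Origin: centre of the flange's underside; z up, axes as the pump's while on it. It must rise 35 mm straight up before it clears pins and caps.
- cover_handle (a point): Middle of the cover's bow handle, 74 mm above the flange's underside: a round steel bar 10 mm thick that runs along the cover's y axis, straight for 52 mm, with 29 mm of free space under it. Pinch it across, along the cover's x axis.
- pan: Empty quarter sheet pan lined with white paper, fixed, 240 x 330 mm (its x and y), rim 28 mm high, flat floor 3 mm thick. Origin: centre of its underside, on the bench; z up.
- cap_yellow: Rotor cap with a yellow top and fluted aluminium skirt, round, 44 mm across, 28 mm high, 90 g, screwed on either of the two shafts. Hidden under the cover at first. Origin: centre of its underside, 128 mm above the bench when screwed on; z up. The shaft end reaches 20 mm up into it and does not turn. Free beside its skirt: 32 mm to the black cap, 26 mm to the nearest pin.
- cap_yellow_top (a point): Centre of the yellow cap's top. Its coarse thread has an unknown hand. Turned to tighten, it meets a hard stop within 10 degrees and the grip slips. Turned to loosen, it goes easily, climbs 2.5 mm in the first 45 degrees and can be lifted straight off once turned 55 to 75 degrees from the start (aim for 65); near 80 degrees it meets another stop. Before that it cannot be pulled off.
- cap_black: Rotor cap with a black top, otherwise the same as the yellow one, screwed on the other shaft, with the other thread hand; 76 mm from the yellow cap, centre to centre. Origin: centre of its underside. Stays screwed on.
- knob_1: Black star knob with brass foot, 43 mm across, 28 mm high, taken off the cover earlier, standing on the bench. Origin: centre of its underside.
- knob_2: The other star knob, the same.
- spray_can: White and blue pan-spray can, 66 mm across, 210 mm high, upright on the bench. Origin: centre of its underside.
- label_packs: Row of three plain label packs banded together, 55 x 104 x 50 mm, on the bench. Origin: centre of its underside.
- scraper: Bench scraper lying flat: steel blade 85 x 150 mm, white round handle, 22 mm high. Origin: under its middle, on the bench.
- bowl: Small steel bowl, 130 mm across, 55 mm high, on the bench. Origin: centre of its underside.

How it is judged:
By the outcome, as a careful person would: the job done as asked, in the order asked, and still so for the second after the job is handed in, while the arm keeps its last pose, push and grip.
It also fails if it takes over 61 s, if anything falls off the work surface, if the arm or the gripper's body presses on something with over 40 N, if the wrist force passes 120 N, or if a joint passes its speed limit or range.

## Robot

A 7-joint arm with a two-finger parallel gripper is mounted at the origin on the work surface. World frame = base frame: x ahead of the robot, y to its left, z up, the work surface at z = 0. Lengths are in mm, angles in rad, forces in N, time in s.
With the tool pointing down it reaches from about 350 to 900 mm from the base axis. Payload 19.9 kg.
Tool frame: the origin (TCP) lies midway between the tips of the shut fingers; the grasp point (between the pads) lies 19 mm behind it (bot.grip_point_offset is the distance from the TCP to the grasp point, in mm); z points along the fingers, y is the direction in which the jaws open and shut (so a half turn about z gives the same grasp; the last joint's range is limited). The gripper opens to 94 mm and grips with 3 to 60 N. Pads are 16 mm wide; open, the fingers measure 119 mm over their backs; the gripper's body (75 mm by 177 mm) begins 78 mm behind the grasp point.
Start: joints at [-1.224, 0.417, -0.01, 1.614, 0.005, 1.111, -0.053], TCP at [236.334, 578.572, 205.425] pointing down, gripper open.
Joint ranges: [-2.81, 2.81], [-0.39, 2.02], [-1.27, 1.25], [0.06, 2.57], [-1.19, 4.33], [0.19, 2], [-2.82, 2.82]. Speed limits (rad/s): [1.89, 1.89, 2.39, 2.39, 3.01, 3.01, 3.01].

## Interface

Orientations are given as a unit quaternion [x, y, z, w].
In Python, from bench import bot gives the robot as it stands.
- The arm moves only by the tool drive_tool, never from a script. Its argument "motion" is a list of rows, each an object with "offset": the shift along the tool's x, y, z in mm, a list of three; "delta_rot": the turn, a rotation vector about the tool's x, y, z in degrees, a list of three; "gripper": the opening, from 0 (shut) to 1 (fully open). A call has 1 to 10 rows; each row is the pose to reach, as a shift and turn from the pose commanded when the call began, along the tool's axes at that moment; what a row does not reach only later rows make up. A row lasts 1/12 s, in which the tool goes at most 41.7 mm and 7.16 degrees, less where a joint would pass 70% of its speed; a pose out of reach is approached as far as the arm can. A call with a gripper value outside its range is refused whole. The fingers move at their own pace and stop on an object; "grip_force" is the grip in N (left out, the last holds). Time passes only in rows, so rows that repeat a pose let the fingers close. It gives the time, the measured TCP pose, the force and the opening at its end, in the units of the state.
- bot.state(): the state, without advancing time (a new reading comes with each control period).
- bot.snapshot(name): name is "scene" or "top"; returns a dict with "pixels" (480x640x3 uint8, red, green, blue), "fx", "fy", "cx", "cy" (pixels), "D" ([k1, k2, p1, p2, k3] as OpenCV has them; the pictures are not rectified), "camera_from_world" (4x4, takes a point from world to camera coordinates). Camera axes: x right, y up, looking along -z (the intrinsics and any distortion apply to the point x, -y, -z); pixel columns grow to the right and rows downward; lengths in mm; the calibration is good to about 2 mm. A picture is of the moment at which its call begins. There is no depth.
- bot.finish_job(): hands the job in, once; it reports no verdict.
Trained networks look in the newest picture that a camera, given by its name, has taken for a name from the list of things; names that differ only in an ending like _2 or _b are one class to them, and where a whole thing is asked for, a point or a joint stands for the part that bears it (a point fixed in the world has none). Each returns a list of dicts, best first, with "p" (0 to 1); they miss things now and then, are a little off and sometimes report something else, mostly with a low value. They report only what shows in the picture. A call takes as long as a camera call.
- bot.boxes_of(camera, query): "bbox" ([left, top, right, bottom] in pixels, round what is visible of it).
- bot.trace(camera, query): "pixels" (480x640 bool, what is visible of it) and "bbox" ([left, top, right, bottom] in pixels, round what is visible of it).
- bot.tip_of(camera, query): "location" ([row, column] in pixels: a listed point, or the origin of a listed thing).
The state is a dict: "time": time; "joint_positions": joint angles; "qvel": joint speeds; "joint_torque": joint torques, N m; "eef_pos": TCP position; "tool_rot": TCP orientation; "wrist_force": force on the tool from outside, world axes, zero at the start; "wrist_torque": the same for the moment, N m; "grip_width": opening from 0.0 (shut) to 1.0 (fully open).
Only numpy, scipy, OpenCV 4.12 (cv2) and the standard library are available. Lean on these libraries where they do the work, as an engineer would, in place of code of your own. Each camera call takes 0.05 s, during which the arm holds its last target. There are 200 camera calls.

## Working session

There is one attempt and no reset: what is moved stays moved. The work goes in short steps, Python scripts to look and compute and a tool call to move; the robot and the scene stay as the last step left them, time stands still between calls to the robot, and variables do not carry over. Pictures are saved under pics/ and viewed, about 8 in all and at most 12, crops included, and the job is handed in when it is done.

Besides the shell and the picture viewer there is one more tool, called after "Emit:" as name(argument=value, ...), one argument or row to a line, values as JSON. drive_tool: Moves the arm, as the interface text tells. Its arguments: {"type":"object","properties":{"motion":{"type":"array","items":{"type":"object","properties":{"offset":{"type":"array","items":{"type":"number"}},"delta_rot":{"type":"array","items":{"type":"number"}},"gripper":{"type":"number"}}}},"grip_force":{"type":"number"}},"required":["motion"]}

```bash
mkdir -p pics; cat > h.py <<'E'
import numpy as np, cv2
from bench import bot
from scipy.spatial.transform import Rotation as R
def ray(s,r,c):
    K=np.array([[s['fx'],0,s['cx']],[0,s['fy'],s['cy']],[0,0,1.]])
    u=cv2.undistortPoints(np.array([[[c,r]]],float),K,np.array(s['D'],float))[0,0]
    T=np.array(s['camera_from_world']); d=T[:3,:3].T@np.array([u[0],-u[1],-1]); o=-T[:3,:3].T@T[:3,3]
    return o,d
def at(s,r,c,z):
    o,d=ray(s,r,c); return o+d*(z-o[2])/d[2]
def proj(s,p):
    T=np.array(s['camera_from_world']); q=T[:3,:3]@np.array(p,float)+T[:3,3]
    K=np.array([[s['fx'],0,s['cx']],[0,s['fy'],s['cy']],[0,0,1.]])
    return cv2.projectPoints(np.array([[q[0],-q[1],-q[2]]]),np.zeros(3),np.zeros(3),K,np.array(s['D'],float))[0][0,0]
def save(s,n): cv2.imwrite('pics/'+n,s['pixels'][:,:,::-1])
E
python3 - <<'E'
from h import *
np.set_printoptions(precision=1,suppress=True)
st=bot.state(); print(st['time'],st['eef_pos'],R.from_quat(st['tool_rot']).as_matrix(),st['wrist_force'])
im=[]
for cam in ['top','scene']:
    s=bot.snapshot(cam); im.append(s['pixels']); print(cam, ray(s,240,320))
    for q,z in [('cover_handle',200),('cover',126),('pan',0),('pump',0),('bowl',0),('spray_can',0),('label_packs',0)]:
        for d in bot.tip_of(cam,q)[:2]:
            print(q,d['p'],np.array(d['location']),at(s,*d['location'],z))
cv2.imwrite('pics/a.png',im[0][:,:,::-1]);cv2.imwrite('pics/b.png',im[1][:,:,::-1])
E
```

```text
0.0 [236.2 578.2 204.8] [[-0.9  0.4 -0. ]
 [ 0.4  0.9 -0. ]
 [-0.  -0.  -1. ]] [ 0.6  0.3 -0.9]
top (array([ 387.7,    0.8, 1979.6]), array([ 0.1, -0. , -1. ]))
cover_handle 0.67 [258.6 371.1] [ 522.1 -195.8  200. ]
cover 0.66 [260.3 367.4] [ 521.7 -190.8  126. ]
pan 0.85 [266.6 251.8] [507.  233.4   0. ]
pan 0.57 [299.9 161.9] [380.9 571.5   0. ]
bowl 0.65 [280.  465.9] [ 455.1 -579.1    0. ]
spray_can 0.92 [208.9 243. ] [727.8 270.2   0. ]
label_packs 0.64 [208.4 393.6] [ 730.3 -307.1    0. ]
scene (array([1395.7,    0.4, 1419.7]), array([-0.5,  0. , -0.8]))
cover 0.56 [227.4 258.5] [ 532.4 -194.1  126. ]
pan 0.76 [241.3 382.1] [512.9 229.9   0. ]
pan 0.65 [296.9 231.5] [ 724.4 -287.1    0. ]
bowl 0.7 [229.6 155.6] [ 453.  -591.2    0. ]
spray_can 0.62 [294.7 397.7] [722.6 265.1   0. ]
label_packs 0.68 [297.7 230.5] [ 727.3 -290.2   -0. ]
```

View pics/a.png

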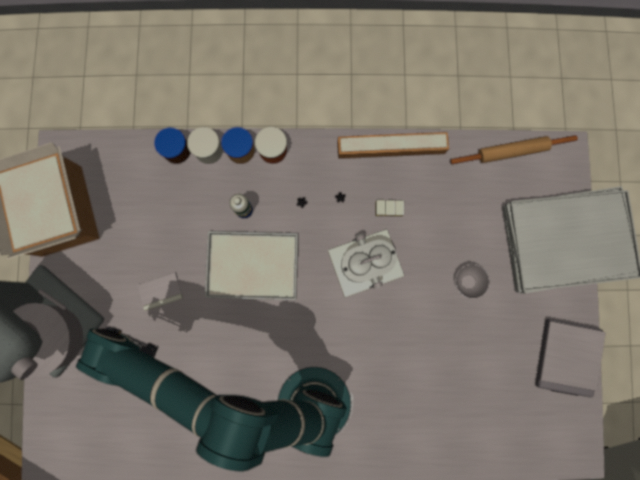

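View pics/b.png

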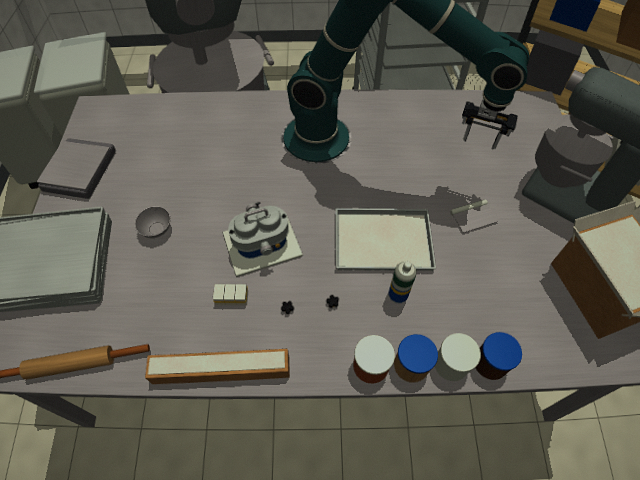

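Top view: the pump is at about (366,262), yawed, and the pan at (253,264). The can is at (240,205), the knobs at (302,201) and (340,197), and the arm is on the left. Next I'll measure the yaw and fit the position.

```bash
python3 - <<'E'
from h import *
np.set_printoptions(precision=1,suppress=True)
S={}
for cam in ['top','scene']:
    s=bot.snapshot(cam); S[cam]=s
    for q,z in [('cover',128),('pump',15),('pan',28),('spray_can',0)]:
        t=bot.trace(cam,q)
        if not t: print(cam,q,'none');continue
        m=t[0]['pixels']
        c=max(cv2.findContours(m.astype('uint8'),0,1)[0],key=cv2.contourArea)[:,0]
        w=np.array([at(s,p[1],p[0],z)[:2] for p in c],'float32')
        print(cam,q,t[0]['p'],t[0]['bbox'],cv2.minAreaRect(w))
    for d in bot.tip_of(cam,'cover_handle')[:2]: print(cam,d)
a=S['top']['pixels'][225:305,320:412]; b=S['scene']['pixels'][197:277,215:307]
o=np.hstack([cv2.resize(x,None,fx=4.3,fy=4.3,interpolation=cv2.INTER_CUBIC) for x in (a,b)])
cv2.imwrite('pics/c.png',o[:,:,::-1])
E
```

```text
top cover 0.95 [340.8, 240.7, 397.3, 280.7] ((520.768310546875, -195.31484985351562), (127.18498229980469, 201.53662109375), 19.95867347717285)
top pump 0.73 [328.7, 230.0, 402.2, 299.5] ((524.4257202148438, -193.34051513671875), (203.19241333007812, 243.06033325195312), 18.74957847595215)
top pan 0.62 [204.2, 233.2, 296.4, 301.3] ((511.6654052734375, 230.10971069335938), (339.7712097167969, 254.35311889648438), 88.3738784790039)
top spray_can 0.65 [227.4, 191.7, 255.3, 215.9] ((739.2058715820312, 278.1515808105469), (99.48103332519531, 70.39884948730469), 45.24662780761719)
top {'location': [256.9, 368.8], 'p': 0.75}
scene cover 0.57 [231.7, 206.8, 288.0, 246.5] ((521.4285888671875, -195.42225646972656), (129.40541076660156, 197.32736206054688), 19.03232192993164)
scene pump 0.59 [223.5, 204.1, 301.7, 279.7] ((532.1658325195312, -194.35186767578125), (190.00135803222656, 241.7874755859375), 18.104602813720703)
scene pan 0.79 [335.1, 205.4, 438.1, 271.3] ((515.4694213867188, 231.94091796875), (341.7689514160156, 256.97637939453125), 89.22817993164062)
scene spray_can 0.72 [388.4, 261.8, 412.9, 302.5] ((673.3947143554688, 284.21612548828125), (72.4450454711914, 160.7105255126953), 68.6854476928711)
scene {'location': [209.9, 253.7], 'p': 0.8}
```

View pics/c.png

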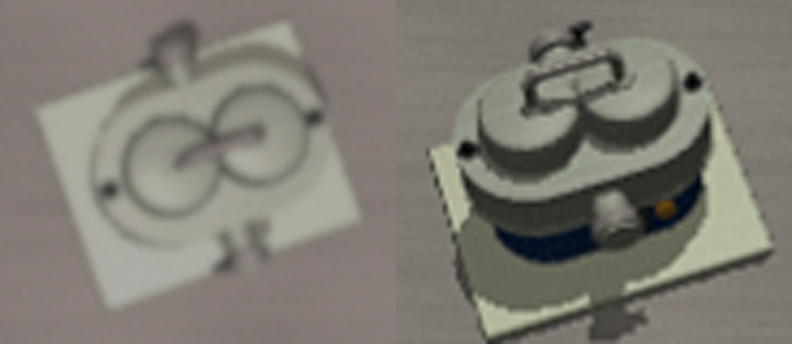

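The crop shows the pins as dark dots, in the top view at about (345.6,269.2) and (393.3,252.2) and in the scene view at (231.5,231.9) and (283.8,216.1). The handle lies along the line between them. I'll work out the pose from these.

```bash
python3 - <<'E'
from h import *
np.set_printoptions(precision=1,suppress=True)
for cam,pp,h in [('top',[(345.2,268.8),(392.9,251.8)],(256.9,368.8)),('scene',[(231.1,231.5),(283.4,215.7)],(209.9,253.7))]:
    s=bot.snapshot(cam)
    w=[at(s,r,c,141) for c,r in pp]
    d=w[0]-w[1]
    if d[1]<0:d=-d
    print(cam,w,'mid',(w[0]+w[1])/2,np.linalg.norm(d),'yaw',np.degrees(np.arctan2(-d[0],d[1])),'handle',at(s,*h,200))
st=bot.state(); M=R.from_quat(st['tool_rot']).as_matrix(); print(M, st['eef_pos'],bot.grip_point_offset,st['time'])
# target: y tool along cover x
yaw=np.radians(19.3)
cx=np.array([np.cos(yaw),np.sin(yaw)]); ty=M[:2,1]
print('tool y angle',np.degrees(np.arctan2(ty[1],ty[0])))
E
```

```text
top [array([ 490.8, -110.8,  141. ]), array([ 550.6, -279.8,  141. ])] mid [ 520.7 -195.3  141. ] 179.29082222963203 yaw 19.483328481962626 handle [ 528. -188.  200.]
scene [array([ 557.3, -280.4,  141. ]), array([ 496.8, -111.9,  141. ])] mid [ 527.  -196.2  141. ] 179.05829191428168 yaw 19.74132287934443 handle [ 514.4 -202.4  200. ]
[[-0.9  0.4 -0. ]
 [ 0.4  0.9 -0. ]
 [-0.  -0.  -1. ]] [236.3 578.5 205.4] 18.8 1.5
tool y angle 67.78088336892486
```

```bash
cat >> h.py <<'E'
def go(x,y,z,a):
    """offset (tool axes, mm) and rotvec (deg) from measured pose to TCP x,y,z pointing down, jaw axis at angle a deg (mod 180)"""
    st=bot.state(); M=R.from_quat(st['tool_rot']); a=np.radians(a)
    ty=np.array([np.cos(a),np.sin(a),0]); tz=np.array([0,0,-1.])
    rv=(M.inv()*R.from_matrix(np.c_[np.cross(ty,tz),ty,tz])).as_rotvec(degrees=True)
    off=M.inv().apply(np.array([x,y,z])-st['eef_pos'])
    print('t',st['time'],'pos',np.round(st['eef_pos'],1),'F',np.round(st['wrist_force'],1),'w',round(st['grip_width'],3),'q',np.round(st['joint_positions'],2))
    print('off',np.round(off,1),'rot',np.round(rv,2))
E
python3 - <<'E'
from h import *
go(521.5,-195.5,300,19.6)
E
```

```text
t 1.5 pos [236.3 578.5 205.4] F [-0.2  0.4 -0.6] w 1.004 q [-1.22  0.42 -0.01  1.61  0.    1.11 -0.05]
off [-556.7 -608.7  -94.5] rot [-1.000e-02  1.000e-02  4.818e+01]
```

Emit:
drive_tool(
  motion=[
    {"offset": [-557,-609,-95],"delta_rot": [0,0,48.2],"gripper": 1},
    {"offset": [-557,-609,-95],"delta_rot": [0,0,48.2],"gripper": 1},
    {"offset": [-557,-609,-95],"delta_rot": [0,0,48.2],"gripper": 1},
    {"offset": [-557,-609,-95],"delta_rot": [0,0,48.2],"gripper": 1},
    {"offset": [-557,-609,-95],"delta_rot": [0,0,48.2],"gripper": 1},
    {"offset": [-557,-609,-95],"delta_rot": [0,0,48.2],"gripper": 1},
    {"offset": [-557,-609,-95],"delta_rot": [0,0,48.2],"gripper": 1},
    {"offset": [-557,-609,-95],"delta_rot": [0,0,48.2],"gripper": 1},
    {"offset": [-557,-609,-95],"delta_rot": [0,0,48.2],"gripper": 1},
    {"offset": [-557,-609,-95],"delta_rot": [0,0,48.2],"gripper": 1},
  ],
)

```text
time: 2.33
eef_pos: [379.6, 188.3, 253.6]
tool_rot: [0.577, 0.817, 0.0, -0.0]
wrist_force: [1.3, -0.0, -0.1]
grip_width: 0.999
```

```bash
python3 -c "
from h import *
go(521.5,-195.5,270,19.6)"
```

```text
t 2.3333 pos [379.6 188.3 253.6] F [ 1.3 -0.  -0.1] w 0.999 q [-0.89 -0.01  0.36  2.03  0.    1.12 -0.19]
off [-409.1    5.   -16.7] rot [ 0.03 -0.03 -0.01]
```

Emit:
drive_tool(
  motion=[
    {"offset": [-409,5,-35],"delta_rot": [0,0,0],"gripper": 1},
    {"offset": [-409,5,-35],"delta_rot": [0,0,0],"gripper": 1},
    {"offset": [-409,5,-35],"delta_rot": [0,0,0],"gripper": 1},
    {"offset": [-409,5,-35],"delta_rot": [0,0,0],"gripper": 1},
    {"offset": [-409,5,-35],"delta_rot": [0,0,0],"gripper": 1},
    {"offset": [-409,5,-30],"delta_rot": [0,0,0],"gripper": 1},
    {"offset": [-409,5,-20],"delta_rot": [0,0,0],"gripper": 1},
    {"offset": [-409,5,-17],"delta_rot": [0,0,0],"gripper": 1},
    {"offset": [-409,5,-17],"delta_rot": [0,0,0],"gripper": 1},
    {"offset": [-409,5,-17],"delta_rot": [0,0,0],"gripper": 1},
  ],
)

```text
time: 3.17
eef_pos: [521.7, -196.2, 270.2]
tool_rot: [0.577, 0.817, -0.0, 0.0]
wrist_force: [0.3, 0.6, -0.1]
grip_width: 1.003
```

```bash
python3 - <<'E'
from h import *
go(521.5,-195.5,181,19.6)
o=[]
for cam,c in [('top',(325,215,92,80)),('scene',(212,175,92,80))]:
    s=bot.snapshot(cam); im=s['pixels'].copy()
    x,y,w,h=c; o.append(cv2.resize(im[y:y+h,x:x+w],None,fx=4.3,fy=4.3,interpolation=cv2.INTER_CUBIC))
    # TCP-projected marker and handle prediction
    for p,col in [(bot.state()['eef_pos'],(255,0,0)),((521.5,-195.5,200),(0,255,0))]:
        q=(proj(s,p)-[x,y]+.5)*4.3; cv2.circle(o[-1],tuple(int(v) for v in q),3,col,-1)
cv2.imwrite('pics/d.png',np.hstack(o)[:,:,::-1])
E
```

```text
t 3.1667 pos [ 521.7 -196.2  270.2] F [ 0.3  0.6 -0.1] w 1.003 q [-0.32  0.3   0.77  1.73 -0.22  1.2   0.85]
off [ 0.8 -0.  89.2] rot [ 0.02  0.04 -0.03]
```

View pics/d.png

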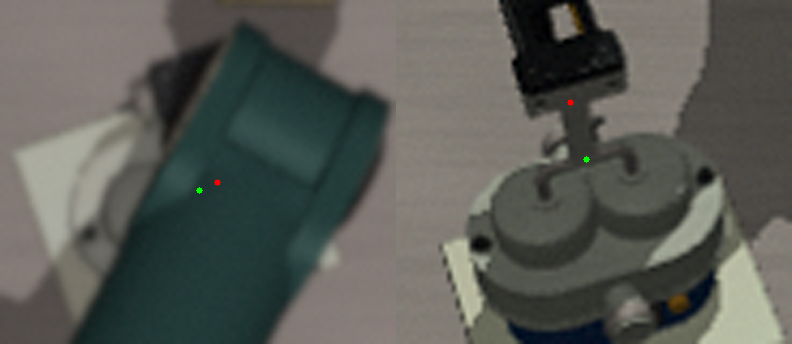

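The fingers straddle the handle: the scene view shows its middle near (588,163), against a prediction of (586,159) in the crop. I'll descend and pinch.

Emit:
drive_tool(
  motion=[
    {"offset": [1,0,35],"delta_rot": [0,0,0],"gripper": 0.6},
    {"offset": [1,0,65],"delta_rot": [0,0,0],"gripper": 0.6},
    {"offset": [1,0,80],"delta_rot": [0,0,0],"gripper": 0.4},
    {"offset": [1,0,88],"delta_rot": [0,0,0],"gripper": 0.4},
    {"offset": [1,0,89],"delta_rot": [0,0,0],"gripper": 0.3},
    {"offset": [1,0,89],"delta_rot": [0,0,0],"gripper": 0.2},
    {"offset": [1,0,89],"delta_rot": [0,0,0],"gripper": 0.15},
    {"offset": [1,0,89],"delta_rot": [0,0,0],"gripper": 0.1},
    {"offset": [1,0,89],"delta_rot": [0,0,0],"gripper": 0.0},
    {"offset": [1,0,89],"delta_rot": [0,0,0],"gripper": 0.0},
  ],
  grip_force=20,
)

```text
time: 4.1
eef_pos: [521.2, -192.5, 181.7]
tool_rot: [0.577, 0.817, 0.0, 0.0]
wrist_force: [-0.5, -0.6, 0.0]
grip_width: 0.326
```

Emit:
drive_tool(
  motion=[
    {"offset": [0,0,0],"delta_rot": [0,0,0],"gripper": 0.0},
    {"offset": [0,0,0],"delta_rot": [0,0,0],"gripper": 0.0},
    {"offset": [0,0,0],"delta_rot": [0,0,0],"gripper": 0.0},
  ],
)

```text
time: 4.35
eef_pos: [520.8, -192.6, 181.2]
tool_rot: [0.577, 0.817, -0.0, -0.0]
wrist_force: [-6.6, -1.0, 2.5]
grip_width: 0.117
```

```bash
python3 -c "
from h import *
go(521.5,-195.5,181,19.6)"
```

```text
t 4.35 pos [ 520.8 -192.6  181.2] F [-6.6 -1.   2.5] w 0.117 q [-0.28  0.39  0.73  1.83 -0.3   1.03  0.91]
off [-3.  -0.3  0.2] rot [-0.01  0.   -0.02]
```

Emit:
drive_tool(
  motion=[
    {"offset": [0,0,0],"delta_rot": [0,0,0],"gripper": 0.0},
    {"offset": [0,0,0],"delta_rot": [0,0,0],"gripper": 0.0},
    {"offset": [0,0,0],"delta_rot": [0,0,0],"gripper": 0.0},
  ],
  grip_force=50,
)

```text
time: 4.6
eef_pos: [520.7, -192.6, 181.2]
tool_rot: [0.577, 0.817, -0.0, -0.0]
wrist_force: [-3.3, 0.1, 3.4]
grip_width: 0.097
```

Side forces are small, so I'll lift straight up slowly for the first 40 mm, then higher.

Emit:
drive_tool(
  motion=[
    {"offset": [0,0,-3],"delta_rot": [0,0,0],"gripper": 0.0},
    {"offset": [0,0,-7],"delta_rot": [0,0,0],"gripper": 0.0},
    {"offset": [0,0,-12],"delta_rot": [0,0,0],"gripper": 0.0},
    {"offset": [0,0,-18],"delta_rot": [0,0,0],"gripper": 0.0},
    {"offset": [0,0,-24],"delta_rot": [0,0,0],"gripper": 0.0},
    {"offset": [0,0,-31],"delta_rot": [0,0,0],"gripper": 0.0},
    {"offset": [0,0,-39],"delta_rot": [0,0,0],"gripper": 0.0},
    {"offset": [0,0,-48],"delta_rot": [0,0,0],"gripper": 0.0},
    {"offset": [0,0,-58],"delta_rot": [0,0,0],"gripper": 0.0},
    {"offset": [0,0,-65],"delta_rot": [0,0,0],"gripper": 0.0},
  ],
)

```text
time: 5.43
eef_pos: [521.2, -192.7, 247.6]
tool_rot: [0.577, 0.817, 0.0, 0.0]
wrist_force: [-0.1, -0.2, -6.3]
grip_width: 0.094
```

```bash
python3 - <<'E'
from h import *
np.set_printoptions(precision=1,suppress=True)
s=bot.snapshot('scene'); save(s,'e.png')
for q,z in [('cap_yellow_top',156),('cap_black',128)]:
    for d in bot.tip_of('scene',q)[:1]: print(q,d['p'],d['location'],at(s,*d['location'],z))
print(bot.state()['wrist_torque'])
go(513,231,250,0)
E
```

```text
cap_black 0.48 [296.4, 232.9] [ 783.3 -257.1  128. ]
[-0.   0.1 -0. ]
t 5.5833 pos [ 521.1 -192.6  246.7] F [-0.8  0.1 -7.7] w 0.092 q [-0.3  0.3  0.8  1.8 -0.2  1.2  0.9]
off [401.8 134.4  -3.4] rot [ 0.1  0.  19.6]
```

View pics/e.png

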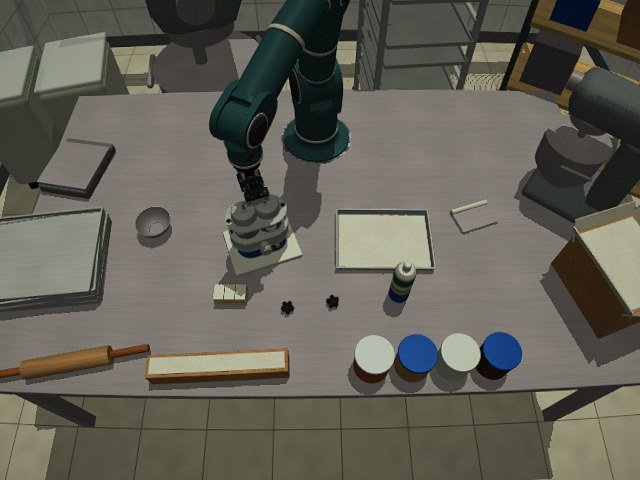

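The cover is up and carried level, with a load of about 7.7 N. Now I'll carry it over the pan.

Emit:
drive_tool(
  motion=[
    {"offset": [10,3,-3],"delta_rot": [0,0,1],"gripper": 0.0},
    {"offset": [30,10,-3],"delta_rot": [0,0,3],"gripper": 0.0},
    {"offset": [57,19,-3],"delta_rot": [0,0,5],"gripper": 0.0},
    {"offset": [87,29,-3],"delta_rot": [0,0,7],"gripper": 0.0},
    {"offset": [117,39,-3],"delta_rot": [0,0,9],"gripper": 0.0},
    {"offset": [147,49,-3],"delta_rot": [0,0,11],"gripper": 0.0},
    {"offset": [177,59,-3],"delta_rot": [0,0,13],"gripper": 0.0},
    {"offset": [207,69,-3],"delta_rot": [0,0,15],"gripper": 0.0},
    {"offset": [237,79,-3],"delta_rot": [0,0,17],"gripper": 0.0},
    {"offset": [267,89,-3],"delta_rot": [0,0,19.6],"gripper": 0.0},
  ],
)

```text
time: 6.42
eef_pos: [514.7, 90.4, 248.8]
tool_rot: [0.708, 0.706, -0.0, -0.0]
wrist_force: [1.8, -0.0, -6.6]
grip_width: 0.094
```

```bash
python3 -c "
from h import *
go(513,231,130,0)"
```

```text
t 6.4167 pos [514.7  90.4 248.8] F [ 1.8 -0.  -6.6] w 0.094 q [-0.83  0.23  0.7   1.83 -0.16  1.14 -0.08]
off [140.6  -1.9 118.8] rot [-0.03  0.   -0.1 ]
```

Emit:
drive_tool(
  motion=[
    {"offset": [30,0,10],"delta_rot": [0,0,0],"gripper": 0.0},
    {"offset": [60,0,25],"delta_rot": [0,0,0],"gripper": 0.0},
    {"offset": [90,-1,45],"delta_rot": [0,0,0],"gripper": 0.0},
    {"offset": [115,-1,65],"delta_rot": [0,0,0],"gripper": 0.0},
    {"offset": [132,-2,85],"delta_rot": [0,0,0],"gripper": 0.0},
    {"offset": [140,-2,102],"delta_rot": [0,0,0],"gripper": 0.0},
    {"offset": [141,-2,114],"delta_rot": [0,0,0],"gripper": 0.0},
    {"offset": [141,-2,119],"delta_rot": [0,0,0],"gripper": 0.0},
    {"offset": [141,-2,119],"delta_rot": [0,0,0],"gripper": 0.0},
    {"offset": [141,-2,119],"delta_rot": [0,0,0],"gripper": 0.0},
  ],
)

```text
time: 7.25
eef_pos: [513.8, 228.8, 130.7]
tool_rot: [0.708, 0.706, 0.0, 0.0]
wrist_force: [-0.4, -0.3, -5.7]
grip_width: 0.094
```

```bash
python3 - <<'E'
from h import *
go(513,231,58,0)
s=bot.snapshot('scene'); 
a=s['pixels'][150:300,310:470]
t=bot.snapshot('top')
b=t['pixels'][190:340,180:340]
pb=s['pixels'][190:290,210:317] 
o=np.hstack([cv2.resize(x,(390,380),interpolation=cv2.INTER_CUBIC) for x in (a,pb)])
cv2.imwrite('pics/f.png',o[:,:,::-1])
for cam,S in(('scene',s),('top',t)):
  for q in ['cap_yellow_top','cap_yellow','cap_black']:
    z=156 if 'top' in q else 128
    for d in bot.tip_of(cam,q)[:1]: print(cam,q,d['p'],d['location'],np.round(at(S,*d['location'],z),1))
E
```

```text
t 7.25 pos [513.8 228.8 130.7] F [-0.4 -0.3 -5.7] w 0.094 q [-0.93  0.44  0.58  1.86 -0.3   0.93 -0.22]
off [ 2.2 -0.9 72.7] rot [ 0.03  0.01 -0.1 ]
scene cap_yellow_top 0.53 [217.4, 267.9] [ 513.5 -161.1  156. ]
scene cap_yellow 0.67 [221.3, 268.0] [ 509.7 -163.6  128. ]
scene cap_black 0.52 [228.4, 245.7] [ 537.1 -235.9  128. ]
top cap_yellow_top 0.69 [264.3, 358.9] [ 505.6 -157.8  156. ]
top cap_yellow 0.44 [266.9, 360.8] [ 498.2 -166.9  128. ]
top cap_black 0.57 [199.2, 337.7] [741.3 -86.4 128. ]
```

View pics/f.png

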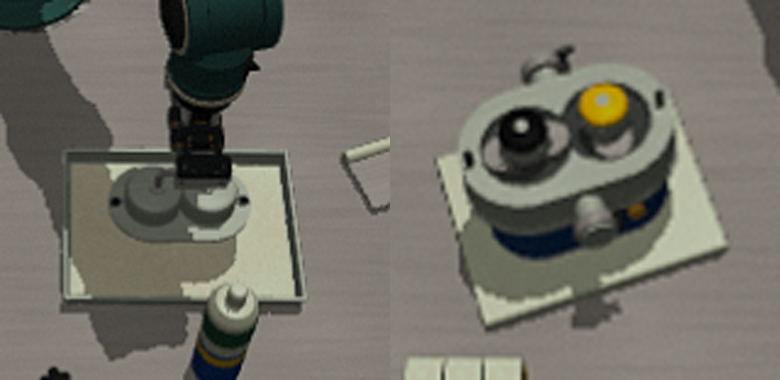

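The cover is over the pan, and the yellow cap sits on the +y shaft near (608,104) in the crop. I'll lower gently.

Emit:
drive_tool(
  motion=[
    {"offset": [1,0,10],"delta_rot": [0,0,0],"gripper": 0.0},
    {"offset": [1,0,25],"delta_rot": [0,0,0],"gripper": 0.0},
    {"offset": [1,0,40],"delta_rot": [0,0,0],"gripper": 0.0},
    {"offset": [1,0,52],"delta_rot": [0,0,0],"gripper": 0.0},
    {"offset": [1,0,60],"delta_rot": [0,0,0],"gripper": 0.0},
    {"offset": [1,0,65],"delta_rot": [0,0,0],"gripper": 0.0},
    {"offset": [1,0,67],"delta_rot": [0,0,0],"gripper": 0.0},
    {"offset": [1,0,68.5],"delta_rot": [0,0,0],"gripper": 0.0},
    {"offset": [1,0,69.5],"delta_rot": [0,0,0],"gripper": 0.0},
    {"offset": [1,0,70],"delta_rot": [0,0,0],"gripper": 0.0},
  ],
)

```text
time: 8.48
eef_pos: [513.6, 231.0, 60.4]
tool_rot: [0.707, 0.707, 0.0, 0.0]
wrist_force: [0.7, -0.1, -7.5]
grip_width: 0.092
```

Emit:
drive_tool(
  motion=[
    {"offset": [0,0,0.5],"delta_rot": [0,0,0],"gripper": 0.0},
    {"offset": [0,0,1],"delta_rot": [0,0,0],"gripper": 0.0},
    {"offset": [0,0,1],"delta_rot": [0,0,0],"gripper": 0.0},
  ],
)

```text
time: 8.73
eef_pos: [513.4, 230.9, 59.3]
tool_rot: [0.707, 0.707, 0.0, 0.0]
wrist_force: [-0.2, -0.5, -6.8]
grip_width: 0.093
```

Emit:
drive_tool(
  motion=[
    {"offset": [0,0,0.5],"delta_rot": [0,0,0],"gripper": 0.0},
    {"offset": [0,0,1],"delta_rot": [0,0,0],"gripper": 0.0},
    {"offset": [0,0,1.2],"delta_rot": [0,0,0],"gripper": 0.0},
  ],
)

```text
time: 8.98
eef_pos: [513.8, 231.0, 58.2]
tool_rot: [0.707, 0.707, 0.0, 0.0]
wrist_force: [0.5, 0.2, 1.5]
grip_width: 0.092
```

It is resting on the pan now. I'll release and rise.

Emit:
drive_tool(
  motion=[
    {"offset": [0,0,0],"delta_rot": [0,0,0],"gripper": 0.15},
    {"offset": [0,0,0],"delta_rot": [0,0,0],"gripper": 0.25},
    {"offset": [0,0,0],"delta_rot": [0,0,0],"gripper": 0.35},
    {"offset": [0,0,0],"delta_rot": [0,0,0],"gripper": 0.4},
    {"offset": [0,0,-10],"delta_rot": [0,0,0],"gripper": 0.4},
    {"offset": [0,0,-40],"delta_rot": [0,0,0],"gripper": 0.4},
    {"offset": [0,0,-80],"delta_rot": [0,0,0],"gripper": 0.5},
    {"offset": [0,0,-120],"delta_rot": [0,0,0],"gripper": 0.6},
    {"offset": [0,0,-160],"delta_rot": [0,0,0],"gripper": 0.65},
    {"offset": [0,0,-180],"delta_rot": [0,0,0],"gripper": 0.65},
  ],
  grip_force=30,
)

```text
time: 9.82
eef_pos: [514.5, 230.7, 243.3]
tool_rot: [0.708, 0.707, 0.002, 0.001]
wrist_force: [-0.8, 0.1, 0.8]
grip_width: 0.633
```

```bash
python3 - <<'E'
from h import *
for cam in('scene','top'):
  S=bot.snapshot(cam)
  for q in ['cap_yellow_top','cover_handle','cap_black']:
    z={'cap_yellow_top':156,'cover_handle':77,'cap_black':128}[q]
    for d in bot.tip_of(cam,q)[:1]: print(cam,q,d['p'],d['location'],np.round(at(S,*d['location'],z),1))
  if cam=='scene': im=S['pixels']
  # yellow blob centroid
  hsv=cv2.cvtColor(S['pixels'],cv2.COLOR_RGB2HSV); m=(hsv[...,0]>18)&(hsv[...,0]<35)&(hsv[...,1]>150)&(hsv[...,2]>90)
  x=proj(S,(509,-160,156)); yy,xx=np.nonzero(m); k=np.hypot(xx-x[0],yy-x[1])<12
  print(cam,'yellow',k.sum(),np.round(at(S,yy[k].mean(),xx[k].mean(),156),1))
go(509,-160,240,19.6)
E
```

```text
scene cap_yellow_top 0.66 [216.5, 270.5] [ 510.  -152.8  156. ]
scene cover_handle 0.87 [229.6, 381.5] [513.7 219.3  77. ]
scene cap_black 0.49 [225.4, 247.1] [ 525.3 -232.2  128. ]
scene yellow 109 [ 512.3 -160.2  156. ]
top cap_yellow_top 0.63 [264.1, 359.1] [ 506.3 -158.5  156. ]
top cover_handle 0.95 [261.4, 247.1] [521.3 241.7  77. ]
top cap_black 0.64 [257.7, 377.9] [ 530.8 -228.   128. ]
top yellow 102 [ 508.8 -159.6  156. ]
t 10.2167 pos [512.9 230.6 237. ] F [ 1.1 -0.6  0.1] w 0.653 q [-0.99  0.32  0.63  1.75 -0.21  1.14 -0.29]
off [-390.6   -3.7   -2.5] rot [ -0.09   0.05 -19.62]
```

Emit:
drive_tool(
  motion=[
    {"offset": [-391,-3,-10],"delta_rot": [0,0,-19.6],"gripper": 0.65},
    {"offset": [-391,-3,-10],"delta_rot": [0,0,-19.6],"gripper": 0.65},
    {"offset": [-391,-3,-10],"delta_rot": [0,0,-19.6],"gripper": 0.65},
    {"offset": [-391,-3,-10],"delta_rot": [0,0,-19.6],"gripper": 0.65},
    {"offset": [-391,-3,-10],"delta_rot": [0,0,-19.6],"gripper": 0.65},
    {"offset": [-391,-3,-10],"delta_rot": [0,0,-19.6],"gripper": 0.65},
    {"offset": [-391,-3,-10],"delta_rot": [0,0,-19.6],"gripper": 0.65},
    {"offset": [-391,-3,-10],"delta_rot": [0,0,-19.6],"gripper": 0.65},
    {"offset": [-391,-3,-10],"delta_rot": [0,0,-19.6],"gripper": 0.65},
    {"offset": [-391,-3,-10],"delta_rot": [0,0,-19.6],"gripper": 0.65},
  ],
)

```text
time: 11.05
eef_pos: [508.8, -165.6, 247.8]
tool_rot: [0.579, 0.816, -0.001, 0.0]
wrist_force: [-0.7, -0.8, -0.2]
grip_width: 0.647
```

Emit:
drive_tool(
  motion=[
    {"offset": [0,0,0],"delta_rot": [0,0,0],"gripper": 0.65},
    {"offset": [0,0,0],"delta_rot": [0,0,0],"gripper": 0.65},
  ],
)

```text
time: 11.22
eef_pos: [509.7, -161.1, 247.3]
tool_rot: [0.578, 0.816, -0.001, -0.0]
wrist_force: [0.5, 0.6, 0.5]
grip_width: 0.65
```

```bash
python3 - <<'E'
from h import *
go(509.5,-160,132,19.6)
o=[]
for cam,c in [('scene',(220,170,92,80))]:
    s=bot.snapshot(cam); im=s['pixels'].copy()
    x,y,w,h=c; o.append(cv2.resize(im[y:y+h,x:x+w],None,fx=6,fy=6,interpolation=cv2.INTER_CUBIC))
    for p,col in [(bot.state()['eef_pos'],(255,0,0)),((509.5,-160,156),(0,255,0))]:
        q=(proj(s,p)-[x,y]+.5)*6; cv2.circle(o[-1],tuple(int(v) for v in q),3,col,-1)
a=s['pixels'][190:290,325:450]; o.append(cv2.resize(a,(250,480)))
cv2.imwrite('pics/g.png',np.hstack(o)[:,:,::-1])
E
```

```text
t 11.2167 pos [ 509.7 -161.1  247.3] F [0.5 0.6 0.5] w 0.65 q [-0.4   0.27  0.78  1.81 -0.21  1.15  0.79]
off [  1.1   0.3 115.3] rot [-0.08 -0.   -0.15]
```

View pics/g.png

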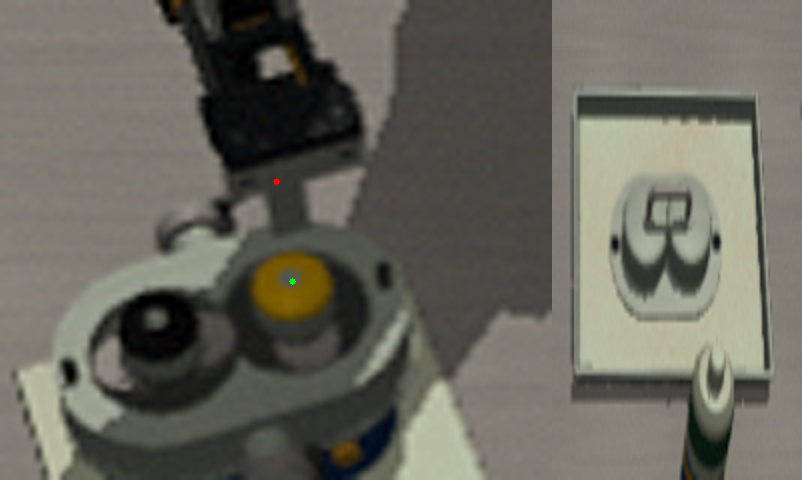

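The cover lies flat in the pan with its handle up. The green prediction at (292,281) sits on the centre of the cap top. I'll descend and grip.

Emit:
drive_tool(
  motion=[
    {"offset": [1,0,35],"delta_rot": [0,0,0],"gripper": 0.65},
    {"offset": [1,0,65],"delta_rot": [0,0,0],"gripper": 0.65},
    {"offset": [1,0,88],"delta_rot": [0,0,0],"gripper": 0.65},
    {"offset": [1,0,102],"delta_rot": [0,0,0],"gripper": 0.65},
    {"offset": [1,0,110],"delta_rot": [0,0,0],"gripper": 0.65},
    {"offset": [1,0,115],"delta_rot": [0,0,0],"gripper": 0.65},
    {"offset": [1,0,115],"delta_rot": [0,0,0],"gripper": 0.65},
    {"offset": [1,0,115],"delta_rot": [0,0,0],"gripper": 0.4},
    {"offset": [1,0,115],"delta_rot": [0,0,0],"gripper": 0.3},
    {"offset": [1,0,115],"delta_rot": [0,0,0],"gripper": 0.3},
  ],
  grip_force=25,
)

```text
time: 12.1
eef_pos: [510.2, -159.2, 133.7]
tool_rot: [0.577, 0.817, 0.0, 0.0]
wrist_force: [-6.2, -0.7, 5.9]
grip_width: 0.475
```

Emit:
drive_tool(
  motion=[
    {"offset": [0,0,0],"delta_rot": [0,0,0],"gripper": 0.3},
    {"offset": [0,0,0],"delta_rot": [0,0,0],"gripper": 0.3},
    {"offset": [0,0,0],"delta_rot": [0,0,0],"gripper": 0.3},
  ],
)

```text
time: 12.35
eef_pos: [509.8, -159.4, 133.7]
tool_rot: [0.577, 0.817, 0.0, 0.0]
wrist_force: [-4.3, 0.2, 7.9]
grip_width: 0.455
```

```bash
python3 - <<'E'
from h import *
go(509.5,-160,132,19.6); print(bot.state()['wrist_torque'])
E
```

```text
t 12.35 pos [ 509.8 -159.4  133.7] F [-4.3  0.2  7.9] w 0.455 q [-0.33  0.42  0.71  1.93 -0.34  0.92  0.89]
off [-0.5 -0.5  1.7] rot [ 0.03 -0.   -0.03]
[ 0.05217355  1.14657303 -0.04275703]
```

Emit:
drive_tool(
  motion=[
    {"offset": [-0.5,-0.5,-1.5],"delta_rot": [0,0,0],"gripper": 0.3},
    {"offset": [-0.5,-0.5,-1.5],"delta_rot": [0,0,0],"gripper": 0.3},
  ],
  grip_force=30,
)

```text
time: 12.52
eef_pos: [509.6, -159.6, 134.7]
tool_rot: [0.577, 0.817, 0.0, 0.0]
wrist_force: [0.7, 1.3, -3.9]
grip_width: 0.461
```

Emit:
drive_tool(
  motion=[
    {"offset": [0,0,-0.2],"delta_rot": [0,0,-4],"gripper": 0.3},
    {"offset": [0,0,-0.5],"delta_rot": [0,0,-8],"gripper": 0.3},
    {"offset": [0,0,-0.7],"delta_rot": [0,0,-12],"gripper": 0.3},
    {"offset": [0,0,-0.7],"delta_rot": [0,0,-15],"gripper": 0.3},
  ],
)

```text
time: 12.85
eef_pos: [508.4, -159.7, 134.6]
tool_rot: [0.464, 0.886, -0.0, -0.001]
wrist_force: [-3.4, -0.2, -8.2]
grip_width: 0.462
```

```bash
python3 - <<'E'
from h import *
go(509.5,-160,132,19.6); print(bot.state()['wrist_torque'])
E
```

```text
t 12.85 pos [ 508.4 -159.7  134.6] F [-3.4 -0.2 -8.2] w 0.462 q [-0.28  0.4   0.65  1.93 -0.3   0.92  1.13]
off [-0.9  0.7  2.6] rot [-0.09 -0.09 15.12]
[-0.2139245   0.68664744 -0.89599785]
```

The torque rose to 0.9 N·m with no climb, so this way tightens. I'll turn the other way.

Emit:
drive_tool(
  motion=[
    {"offset": [0,0,0],"delta_rot": [0,0,5],"gripper": 0.3},
    {"offset": [0,0,0],"delta_rot": [0,0,10],"gripper": 0.3},
    {"offset": [0,0,0],"delta_rot": [0,0,15],"gripper": 0.3},
    {"offset": [0,0,-0.3],"delta_rot": [0,0,20],"gripper": 0.3},
    {"offset": [0,0,-0.6],"delta_rot": [0,0,25],"gripper": 0.3},
    {"offset": [0,0,-0.9],"delta_rot": [0,0,30],"gripper": 0.3},
    {"offset": [0,0,-1.2],"delta_rot": [0,0,35],"gripper": 0.3},
    {"offset": [0,0,-1.2],"delta_rot": [0,0,35],"gripper": 0.3},
  ],
)

```text
time: 13.52
eef_pos: [509.2, -159.8, 136.1]
tool_rot: [0.711, 0.703, -0.0, -0.0]
wrist_force: [-1.9, 0.1, -7.1]
grip_width: 0.458
```

```bash
python3 - <<'E'
from h import *
go(509.5,-160,136,19.6); print(bot.state()['wrist_torque'])
E
```

```text
t 13.5167 pos [ 509.2 -159.8  136.1] F [-1.9  0.1 -7.1] w 0.458 q [-0.39  0.44  0.8   1.93 -0.39  0.94  0.58]
off [-0.2  0.3  0.1] rot [-5.000e-02  1.000e-02 -2.027e+01]
[-0.06172797  0.36076889 -0.09883093]
```

Emit:
drive_tool(
  motion=[
    {"offset": [0,0,-0.3],"delta_rot": [0,0,6],"gripper": 0.3},
    {"offset": [0,0,-0.6],"delta_rot": [0,0,12],"gripper": 0.3},
    {"offset": [0,0,-1],"delta_rot": [0,0,18],"gripper": 0.3},
    {"offset": [0,0,-1.3],"delta_rot": [0,0,24],"gripper": 0.3},
    {"offset": [0,0,-1.6],"delta_rot": [0,0,30],"gripper": 0.3},
    {"offset": [0,0,-1.8],"delta_rot": [0,0,35],"gripper": 0.3},
    {"offset": [0,0,-1.8],"delta_rot": [0,0,37],"gripper": 0.3},
    {"offset": [0,0,-1.8],"delta_rot": [0,0,37],"gripper": 0.3},
  ],
)

```text
time: 14.18
eef_pos: [509.7, -159.8, 138.3]
tool_rot: [0.896, 0.443, -0.0, 0.0]
wrist_force: [-0.7, 0.4, -0.9]
grip_width: 0.462
```

```bash
python3 - <<'E'
from h import *
go(509.5,-160,136,19.6); print(bot.state()['wrist_torque'])
E
```

```text
t 14.1833 pos [ 509.7 -159.8  138.3] F [-0.7  0.4 -0.9] w 0.462 q [-0.5   0.49  0.96  1.93 -0.49  0.97  0.04]
off [-0.2 -0.   2.3] rot [ 0.000e+00  2.000e-02 -5.695e+01]
[-0.09983875  0.29190188 -0.01579682]
```

The pull fell to the cap's own weight, so it is free. I'll lift straight up.

Emit:
drive_tool(
  motion=[
    {"offset": [0,0,-1],"delta_rot": [0,0,0],"gripper": 0.3},
    {"offset": [0,0,-3],"delta_rot": [0,0,0],"gripper": 0.3},
    {"offset": [0,0,-6],"delta_rot": [0,0,0],"gripper": 0.3},
    {"offset": [0,0,-10],"delta_rot": [0,0,0],"gripper": 0.3},
  ],
)

```text
time: 14.52
eef_pos: [509.5, -159.9, 148.5]
tool_rot: [0.896, 0.443, 0.0, -0.0]
wrist_force: [-0.1, -0.1, -0.1]
grip_width: 0.46
```

Emit:
drive_tool(
  motion=[
    {"offset": [0,0,-8],"delta_rot": [0,0,0],"gripper": 0.3},
    {"offset": [0,0,-20],"delta_rot": [0,0,0],"gripper": 0.3},
    {"offset": [0,0,-40],"delta_rot": [0,0,0],"gripper": 0.3},
    {"offset": [0,0,-60],"delta_rot": [0,0,0],"gripper": 0.3},
    {"offset": [0,0,-80],"delta_rot": [0,0,0],"gripper": 0.3},
    {"offset": [0,0,-98],"delta_rot": [0,0,0],"gripper": 0.3},
    {"offset": [0,0,-110],"delta_rot": [0,0,0],"gripper": 0.3},
    {"offset": [0,0,-115],"delta_rot": [0,0,0],"gripper": 0.3},
    {"offset": [0,0,-115],"delta_rot": [0,0,0],"gripper": 0.3},
    {"offset": [0,0,-115],"delta_rot": [0,0,0],"gripper": 0.3},
  ],
)

```text
time: 15.35
eef_pos: [509.4, -159.6, 262.8]
tool_rot: [0.896, 0.443, -0.0, -0.0]
wrist_force: [-0.5, 0.2, -0.6]
grip_width: 0.463
```

```bash
python3 - <<'E'
from h import *
go(509.5,-160,260,19.6)
s=bot.snapshot('scene')
a=cv2.resize(s['pixels'][150:280,205:325],(480,520),interpolation=cv2.INTER_CUBIC); b=cv2.resize(s['pixels'][190:320,325:405],(320,520))
cv2.imwrite('pics/k.png',np.hstack([a,b])[:,:,::-1])
E
```

```text
t 15.35 pos [ 509.4 -159.6  262.8] F [-0.5  0.2 -0.6] w 0.463 q [-0.62  0.34  1.09  1.8  -0.32  1.2  -0.09]
off [-0.2  0.3  2.8] rot [-2.0e-02 -1.0e-02 -5.7e+01]
```

View pics/k.png

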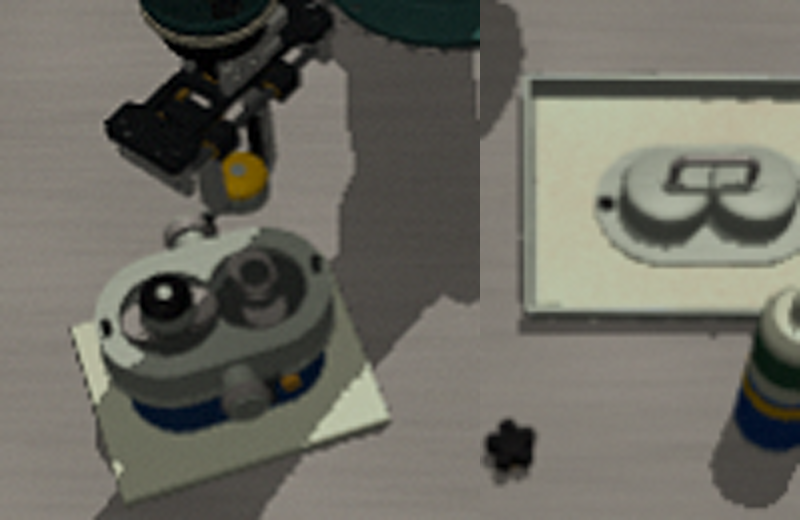

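The yellow cap is in the gripper at about (243,177), its shaft is bare, the black cap is still on, and the cover lies flat in the pan. I'll hand in.

```bash
python3 -c "
from bench import bot
print(bot.finish_job(), bot.state()['grip_width'])"
```

```text
the job is handed in; nothing more can be done
the job is handed in; nothing more can be done
```

The pump is stripped as asked and handed in, using about 15.4 s of the 61 s.

- **Cover:** I lifted it straight off its pins and lowered it into the pan until the wrist force showed it resting there. The later pictures show it flat with the handle up.
- **Yellow cap:** Turned anticlockwise (seen from above), it met a hard stop: the torque reached 0.9 N·m and it didn't climb. It has a left-hand thread, so it came off turning clockwise. After about 72° of tool travel back from the stop, the pull fell to the cap's own weight and it lifted off.
- **Last checks:** The final picture shows the yellow cap in the gripper over the pump and its shaft bare. The cap is about 125 mm above where it sat, judging by the arm's rise after it came free. The black cap is still on. No force reading came near the limits.

**Not fully checked:** I didn't separately measure whether the other bench items had moved. The label packs and bowl are outside the last picture. When I first closed on the yellow cap, the gripper read about 8 N upward, perhaps from a light touch, so I raised the tool about 1.5 mm before turning. The final gripper reading came back as the hand-in message, so the last grip width I have is from just before: 0.463, with the cap held.

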